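# Refit the knife holder's hinge pin and lock it with its spring cotter

## Robot

A 6-joint arm with a two-finger parallel gripper is mounted at the origin on the work surface. World frame = base frame: x ahead of the robot, y to its left, z up, the work surface at z = 0. Lengths are in m, angles in degrees, forces in N, time in s.
With the tool pointing down it reaches from about 0.325 to 0.775 m from the base axis. Payload 5.5 kg.
Tool frame: the origin (TCP) lies at the centre of the arm's flange, where the gripper is bolted on; the fingertips stand 182 mm ahead of it and the grasp point (between the pads) lies 163 mm ahead of it; z points along the fingers, y is the direction in which the jaws open and shut (so a half turn about z gives the same grasp; the last joint's range is limited). The gripper opens to 88 mm and grips with 3 to 60 N. Pads are 20 mm wide; open, the fingers measure 115 mm over their backs; the gripper's body (75 mm by 178 mm) begins 61 mm behind the grasp point.
Start: joints at [-67.42, 5.22, 70.514, -0, 104.267, -3.249], TCP at [0.261, -0.54, 0.405] pointing down, gripper open.
Joint ranges: [-164.24, 164.24], [-49.07, 125.15], [9.68, 141.18], [-86.29, 266.29], [3.28, 154.24], [-151.56, 151.56]. Speed limits (degrees/s): [147.25, 147.25, 172.46, 180, 180, 180].

## Interface

Orientations are given as [roll, pitch, yaw] about the fixed x, y, z axes, in that order (R = Rz(yaw) Ry(pitch) Rx(roll)).
In Python, from station import r gives the robot as it stands. The module is installed in compiled form; this text tells all that it offers. Calls block until the motion is done:
- r.reach(position, orientation): joint-space move of the TCP to a pose.
- r.servo_line(position, rotation=None, speed=0.15): straight line of the TCP; rotation=None keeps the orientation; speed is the mean speed in m/s.
- r.move_joints(angles): joint-space move.
- r.let_go() and r.grab(squeeze=None): open the fingers fully, or close them until they stop; squeeze is the grip in N (None keeps the last).
- r.wait(seconds).
- r.inverse_kinematics(position, orientation): joint angles nearest the present ones, or None.
- r.sense(): the state.
- r.snapshot(name): name is "scene" or "top" or "wrist"; returns a dict with "frame" (420x560x3 uint8, red, green, blue), "fx", "fy", "cx", "cy" (pixels), "R" (3x3) and "t" (3): a world point X has camera coordinates R X + t. Camera axes: x right, y down, z forward; pixel columns grow to the right and rows downward; lengths in m; the calibration is good to about 2 mm. A picture is of the moment at which its call begins. There is no depth.
A pose or a line that the arm cannot do raises r.IKError and nothing moves.
- r.hand_in(): hands the job in, once; it reports no verdict.
The state is a dict: "clock": time; "joints": joint angles; "joint_vel": joint speeds; "joint_torque": joint torques, N m; "tcp_pos": TCP position; "orientation": TCP orientation; "contact_force": force on the tool from outside, world axes, zero at the start; "torque": the same for the moment, N m; "opening": finger opening in m.
Only numpy, scipy, OpenCV 4.12 (cv2) and the standard library are available. Lean on these libraries where they do the work, as an engineer would, in place of code of your own. Each camera call takes 0.05 s, during which the arm holds its last target. There are 200 camera calls.

## Task

Gently push the knife holder's headed hinge pin fully home against its shim washers, then take the spring cotter from its parking block, find the pin's cross hole with its straight leg and push it down through the hole until the bow snaps over the pin and the grip sits down on it. Never press on the pin or knife holder with more than about 30 N, let go of the cotter when it is locked, and leave the jar, slide box and brush where they are.

Things in the scene. Friction and masses are not known exactly. Their poses are not given: they have to be found in the camera images.
- fixture: Microtome knife holder, fixed: white base plate 125 x 150 x 12 mm; two aluminium cheeks, outer faces at y = -29 and +29 mm, tops 85 mm above the bench; grey tongue and knife block, all lower. Origin at bench height under the clevis's middle, z up; the hinge pin's axis runs along its y, 70 mm above the bench at x = 0. The pin turns easily by up to 0.12 rad and follows the cotter's leg.
- pin (a joint): Travel of the 18 mm steel hinge pin along the fixture's +y, in m: 0 = pulled out, 0.036 = fully home, its round head (28 mm wide, 8 mm thick, at the pin's -y end) hard against the shim washers on the -y cheek. Starts 0 to 0.012, drags with 4 N, stays where it is left. The shim stack, 3 to 15 mm thick, is different each time, so measure or feel where the head stands.
- block: Grey plastic parking block 75 x 50 x 52 mm, fixed to the bench, with a through slot 25 x 8 mm along its x at the centre, in which the cotter stands. Origin: centre of its underside.
- clip: Spring cotter, 5 mm steel wire, 62 g, starting upright in the block, grip on the block's top. Origin: the point of the straight leg that lies on the pin's axis when fully seated; leg along z, round tip at z = -38.5 mm. Bow on the +x side in the x-z plane, to z = -23 and x = 18 mm. Fit it with y along the pin, bow to either side.
- bow (a joint): How far the cotter's bow is spread, rad: 0 relaxed, about 0.13 at its widest over the pin; 0.8 N m/rad, preload 0.12 N m. With the leg's tip on solid pin the clip's origin is 47 mm above the pin's axis. The bow meets the pin with the origin 17 to 20 mm above it, resists with 8 to 15 N, and snaps under the pin in the last 8 mm. Steel on steel friction about 0.3.
- jar: Clear jar with white lid, 56 mm wide, 85 mm high, standing on the bench; origin at its underside. Leave alone.
- slide_box: Closed blue slide box 85 x 110 x 32 mm; origin at its underside. Leave alone.
- brush: Brush 170 mm long lying on the bench. Leave alone.
- clip_grip (a point): Middle of the cotter's black grip, 29.5 mm up and 3.5 mm to +x of clip, same axes. The grip is 27 (x) x 14 (y) x 41 (z) mm, the 14 mm way being the one to pinch; its underside, 9 mm above the clip's origin, is the stop that comes down on the pin.
- hole_zone (a point): Point fixed to the holder (its axes), on the pin's axis, 45 mm to +y of the clevis's middle. With the pin home, its cross hole stands up to 6 mm to either side of this point along y, depending on the shims: find it by feel or by eye. Hole 7 mm wide, countersunk to 10, upright through the pin (mouth 9 mm above the axis), 58 mm free below; 91 mm from the head's outer face.

How it is judged:
By the outcome, as a careful person would: the job done as asked, in the order asked, and still so for the second after the job is handed in, with the robot touching nothing.
It also fails if it takes over 64 s, if anything falls off the work surface, if the arm or the gripper's body presses on something with over 40 N, if the wrist force passes 120 N, or if a joint passes its speed limit or range.

## Working session

There is one attempt and no reset: what is moved stays moved. The work goes in short steps, each a Python script; the robot and the scene stay as the last script left them, time stands still between calls to the robot, and variables do not carry over. Pictures are saved under pics/ and viewed, about 8 in all and at most 12, crops included, and the job is handed in when it is done.

```bash
mkdir -p pics
cat > h.py <<'E'
import numpy as np, cv2
from station import r
def snap(n,f):
    s=r.snapshot(n); cv2.imwrite(f'pics/{f}.png',s['frame'][:,:,::-1]); np.savez(f'pics/{f}.npz',**s); return s
def ray(s,u,v):
    R,t=np.array(s['R']),np.array(s['t']); o=-R.T@t
    d=R.T@np.array([(u-s['cx'])/s['fx'],(v-s['cy'])/s['fy'],1]); return o,d
def onz(s,u,v,z):
    o,d=ray(s,u,v); return o+d*(z-o[2])/d[2]
def proj(s,X):
    c=np.array(s['R'])@np.array(X)+np.array(s['t']); return s['fx']*c[0]/c[2]+s['cx'],s['fy']*c[1]/c[2]+s['cy']
E
python3 - <<'E'
from h import *
a=snap('scene','scene0');b=snap('top','top0')
for s in(a,b): print(s['fx'],-np.array(s['R']).T@s['t'],s['R'])
cv2.imwrite('pics/both.png',cv2.resize(np.vstack([a['frame'],b['frame']])[:,:,::-1],None,fx=.7,fy=.7))
print(r.sense())
E
```

```text
489.12663486532176 [ 0.88362579 -0.58162904  0.67366553] [[ 0.88708696  0.46159074 -0.00327353]
 [ 0.28385652 -0.55108149 -0.78468762]
 [-0.36400853  0.69515694 -0.61988275]]
405.11315128198856 [0.48067525 0.06485568 0.91823602] [[-0.02038684 -0.99979131  0.00131055]
 [-0.99831591  0.02028551 -0.05434927]
 [ 0.05431134 -0.00241635 -0.99852113]]
{'clock': 0.1, 'joints': array([-6.74189730e+01,  5.25721716e+00,  7.05733560e+01,  1.28578953e-03,
        1.04265525e+02, -3.24949248e+00]), 'joint_vel': array([ 0.01555124, -0.05870894, -0.19889757, -0.02868767,  0.11748858,
       -0.01990331]), 'joint_torque': array([ 2.89961179e-03, -4.47858202e+01, -4.07569599e+01,  6.99039269e-02,
        2.84153729e-02, -1.02435069e-04]), 'tcp_pos': array([ 0.26144038, -0.54010331,  0.40365217]), 'orientation': array([-1.79904127e+02, -6.69187989e-03,  2.58308296e+01]), 'contact_force': array([0.54545798, 0.17284282, 0.09343765]), 'torque': array([ 0.02781362,  0.0203802 , -0.02041035]), 'opening': 0.08758732952713517}
```

View pics/top0.png

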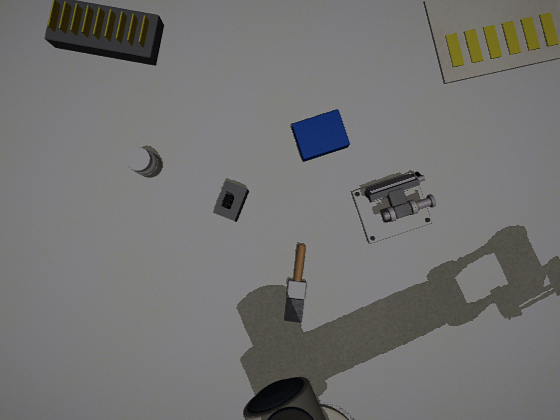

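View pics/scene0.png

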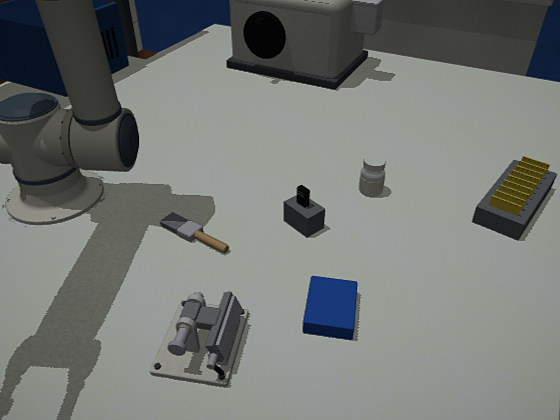

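The top view shows the fixture at about (400,205) with the pin head at (432,200), the block and cotter at (231,200), the brush at (297,280), and the box and jar clear of both. I'll fly over the fixture and the block for close wrist views.

Run:
```python
from h import *
b=dict(np.load('pics/top0.npz'))
c=onz(b,400,207,0.07); h=onz(b,432,201,.07); k=onz(b,231,200,.06)
print(c,h,k,[onz(b,*p,.012) for p in((352,191),(370,242),(432,222))])
r.reach([c[0]-.06,c[1],0.38],[180,0,0]); s=r.sense();print(s['clock'],s['tcp_pos'],s['orientation'])
w=snap('wrist','w1'); R=np.array(w['R']);print(w['fx'],-R.T@w['t'],R)
r.reach([k[0]-.06,k[1],0.38],[180,0,0]); w2=snap('wrist','w2');print(r.sense()['clock'])
cv2.imwrite('pics/w12.png',cv2.resize(np.hstack([w['frame'],w2['frame']])[:,:,::-1],(800,300)))
```

```text
[ 0.53315966 -0.18993611  0.07      ] [ 0.54442269 -0.25764845  0.07      ] [0.55596931 0.16568488 0.06      ] [array([ 0.57495619, -0.10078343,  0.012     ]), array([ 0.4598534 , -0.13752243,  0.012     ]), array([ 0.5016593 , -0.27777537,  0.012     ])]
1.6167 [ 0.47303725 -0.19054977  0.38004246] [ 1.79977737e+02  1.02507832e-03 -3.16610345e-02]
333.3475387900123 [ 0.5480521  -0.19066606  0.35955769] [[-1.09161276e-03 -9.99999390e-01 -1.69830413e-04]
 [-9.62155612e-01  1.00402338e-03  2.72498754e-01]
 [-2.72498417e-01  4.60866401e-04 -9.62156121e-01]]
3.0583
```

View pics/w12.png

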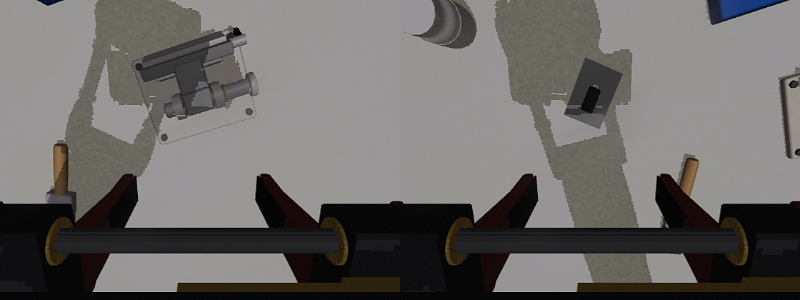

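Wrist views: fixture around (205,90) in the left half, with the head at right and the free end at left; block and black grip at (593,93) in the right half. Enlarging both.

Run:
```python
from h import *
a=cv2.imread('pics/w1.png')[30:210,170:370];b=cv2.imread('pics/w2.png')[70:190,215:335]
a=cv2.resize(a,None,fx=2.5,fy=2.5,interpolation=2);b=cv2.resize(b,None,fx=2.5,fy=2.5,interpolation=2)
c=np.zeros((450,800,3),np.uint8);c[:450,:500]=a;c[:300,500:800]=b
c=np.clip(c.astype(float)*1.5,0,255).astype(np.uint8)
cv2.imwrite('pics/crop1.png',c)
```

```text
(no output)
```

View pics/crop1.png

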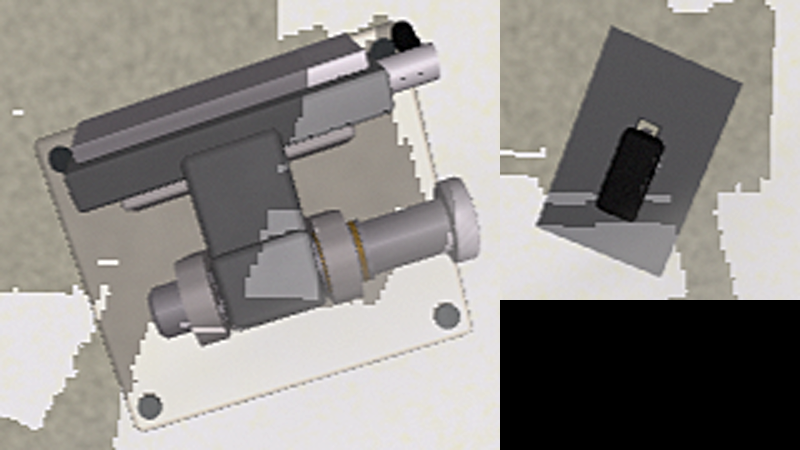

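The enlarged view is clear. In crop pixels the shaft runs from head (460,220) to free end (158,312). The +y cheek is at x 178–228, the −y cheek at 330–365, and the plate corners are (37,143), (140,430), (470,332). The bow's light wire shows at (648,127), so clip +x points up-right. Next I turn these into positions.

Run:
```python
from h import *
w=dict(np.load('pics/w1.npz'));w2=dict(np.load('pics/w2.npz'));b=dict(np.load('pics/top0.npz'));sc=dict(np.load('pics/scene0.npz'))
f=lambda u,v,z:onz(w,170+u/2.5,30+v/2.5,z)
g=lambda u,v,z:onz(w2,215+(u-500)/2.5,70+v/2.5,z)
P=[f(*p,.012) for p in((37,143),(140,430),(470,332))]
print('plate',P,np.linalg.norm(P[0]-P[1]),np.linalg.norm(P[2]-P[1]))
S=[f(*p,.013) for p in((61,159),(150,406),(447,316),(383,48))];print('screws',S,np.mean(S,0))
e=P[1]-P[2];yaw=np.arctan2(-e[0],e[1]);e=P[0]-P[1];print('yaw',np.degrees(yaw),np.degrees(np.arctan2(e[1],e[0])))
a,c=f(172,308,.07),f(406,239,.07);d=a-c;print('axis pts',a,c,np.degrees(np.arctan2(-d[0],d[1])))
for n,p,z in(('headtop out',(460,180),.084),('head in top',(440,190),.084),('end top',(150,288),.075),('cheekL out top',(178,262),.085),('cheekR out top',(350,210),.085),('shaft up',(400,212),.07),('low',(410,265),.07)):
  X=f(*p,z);y=np.array([-np.sin(yaw),np.cos(yaw),0]);print(n,X,'along y rel axis c',(X-a)@y)
B=[g(*p,.052) for p in((612,27),(741,84),(537,225),(674,222))];print('block',B, np.linalg.norm(B[0]-B[1]),np.linalg.norm(B[0]-B[2]))
# grip top blob
m=(cv2.cvtColor(w2['frame'],cv2.COLOR_RGB2GRAY)<25).astype(np.uint8);m[:, :230]=0;m[:,310:]=0;m[:110]=0;m[170:]=0
ys,xs=np.nonzero(m);print('grip px',xs.min(),xs.max(),ys.min(),ys.max(),len(xs),'rect',cv2.minAreaRect(np.c_[xs,ys].astype(np.float32)))
```

```text
plate [array([ 0.57541954, -0.10235927,  0.012     ]), array([ 0.45918268, -0.13801238,  0.012     ]), array([ 0.50116033, -0.27720476,  0.012     ])] 0.12158187349418403 0.14538446155602663
screws [array([ 0.56941265, -0.11160804,  0.013     ]), array([ 0.46997521, -0.14285269,  0.013     ]), array([ 0.50790944, -0.2670107 ,  0.013     ]), array([ 0.60916416, -0.23667197,  0.013     ])] [ 0.53911537 -0.18953585  0.013     ]
yaw 16.782265357719794 17.05224875270068
axis pts [ 0.517351   -0.15959555  0.07      ] [ 0.54029849 -0.23911427  0.07      ] 16.09707282990264
headtop out [ 0.55865168 -0.25293421  0.084     ] along y rel axis c -0.1012882346914225
head in top [ 0.55565489 -0.24681314  0.084     ] along y rel axis c -0.09456259181704443
end top [ 0.52455362 -0.1529381   0.075     ] along y rel axis c 0.004294247604712941
cheekL out top [ 0.53360624 -0.16358308  0.085     ] along y rel axis c -0.008511166058677523
cheekR out top [ 0.54961643 -0.21847401  0.085     ] along y rel axis c -0.06568693964098717
shaft up [ 0.54904205 -0.23670853  0.07      ] along y rel axis c -0.08297898728276458
low [ 0.53173683 -0.2408664   0.07      ] along y rel axis c -0.08196314184672102
block [array([0.60068714, 0.17748714, 0.052     ]), array([0.58184388, 0.13239714, 0.052     ]), array([0.53257522, 0.20602585, 0.052     ]), array([0.53358221, 0.15565378, 0.052     ])] 0.04886897309085189 0.07384911381381629
grip px 254 280 121 158 593 rect ((266.5689697265625, 139.3275909423828), (17.26966667175293, 35.46780776977539), 21.801406860351562)
```

Everything matches the given sizes (plate about 122×145, cheeks 57 mm apart, block 74×49). The pin's head stands at y_f ≈ −64. Next: check the cotter's predicted pixel, then push the pin home under force watch.

```bash
cat >> h.py <<'E'
YAW=16.9; t=np.radians(YAW); XF=np.array([np.cos(t),np.sin(t),0]); YF=np.array([-np.sin(t),np.cos(t),0])
C=np.array([.528,-.195,0])
E
python3 - <<'E'
from h import *
w2=dict(np.load('pics/w2.npz'))
print(proj(w2,[.552,.1713,.093]),proj(w2,[.552,.1713,.052]),C+0*YF, 'axis check',[(np.array(p)-C)@XF for p in([.5173,-.1596,0],[.5403,-.2391,0])])
P=lambda y,z:list(C+YF*y+[0,0,z])
o=[180,0,YAW+90]
r.grab(20)
r.reach(P(-.090,.33),o); r.servo_line(P(-.090,.243),speed=.15); r.wait(.2)
f0=r.sense()['contact_force']; y=-.090; print(f0,r.sense()['clock'],r.sense()['opening'])
home=None; log=[];step=.002
while y<-.020:
    y+=step; r.servo_line(P(y,.243),speed=.025)
    s=r.sense(); F=-(s['contact_force']-f0)@YF; ya=(s['tcp_pos']-C)@YF; log.append((round(y*1e3,1),round(ya*1e3,2),round(F,1)))
    if F>7.5: step=.0005
    if F>16: break
print(log,s['clock'])
np.save('home.npy',[ya,F])
E
```

```text
(np.float64(266.2913734064516), np.float64(141.70199835920363)) (np.float64(267.4067682581383), np.float64(138.35384695203533)) [ 0.528 -0.195  0.   ] axis check [np.float64(5.2952303961700364e-05), np.float64(-0.0010511596537743834)]
[-0.30202922 -0.18147502 -0.31273711] 7.5917 0.0007613486780643772
[(-88.0, np.float64(-87.9), np.float64(-0.8)), (-86.0, np.float64(-85.86), np.float64(0.2)), (-84.0, np.float64(-83.9), np.float64(-0.0)), (-82.0, np.float64(-81.92), np.float64(-0.2)), (-80.0, np.float64(-79.89), np.float64(0.5)), (-78.0, np.float64(-78.04), np.float64(0.9)), (-76.0, np.float64(-76.3), np.float64(3.7)), (-74.0, np.float64(-74.07), np.float64(3.4)), (-72.0, np.float64(-71.92), np.float64(2.9)), (-70.0, np.float64(-69.85), np.float64(2.4)), (-68.0, np.float64(-67.81), np.float64(3.4)), (-66.0, np.float64(-65.82), np.float64(3.8)), (-64.0, np.float64(-63.84), np.float64(3.2)), (-62.0, np.float64(-61.83), np.float64(2.1)), (-60.0, np.float64(-59.85), np.float64(2.1)), (-58.0, np.float64(-57.82), np.float64(3.0)), (-56.0, np.float64(-55.84), np.float64(3.3)), (-54.0, np.float64(-53.84), np.float64(3.4)), (-52.0, np.float64(-51.85), np.float64(4.0)), (-50.0, np.float64(-50.61), np.float64(7.3)), (-48.0, np.float64(-49.81), np.float64(13.4)), (-47.5, np.float64(-49.65), np.float64(14.7)), (-47.0, np.float64(-49.46), np.float64(16.0)), (-46.5, np.float64(-49.27), np.float64(17.4))] 13.5917
```

The pin reached its stop at about tool y_f −50.5 (17 N peak, about 27 mm of travel). Back off and look closely at the hole.

Run:
```python
from h import *
P=lambda y,z:list(C+YF*y+[0,0,z])
r.servo_line(P(-.062,.243),speed=.1); r.servo_line(P(-.062,.30),speed=.2); r.servo_line(P(-.022,.30),speed=.2)
s=snap('wrist','w3'); print(r.sense()['clock'])
for y in(-.05,-.029,.029,.045,.051): print(y,proj(s,C+YF*y+[0,0,.079]))
cv2.imwrite('pics/w3b.png',cv2.resize(s['frame'][0:300,150:450,::-1],None,fx=2,fy=2,interpolation=2))
```

```text
14.7333
-0.05 (np.float64(274.8902851841181), np.float64(279.64327646425875))
-0.029 (np.float64(274.92148452811836), np.float64(249.9974544777948))
0.029 (np.float64(275.01698226631135), np.float64(159.25487519264664))
0.045 (np.float64(275.04605769460886), np.float64(131.62721188393027))
0.051 (np.float64(275.0572998921302), np.float64(120.944801816368))
```

View pics/w3b.png

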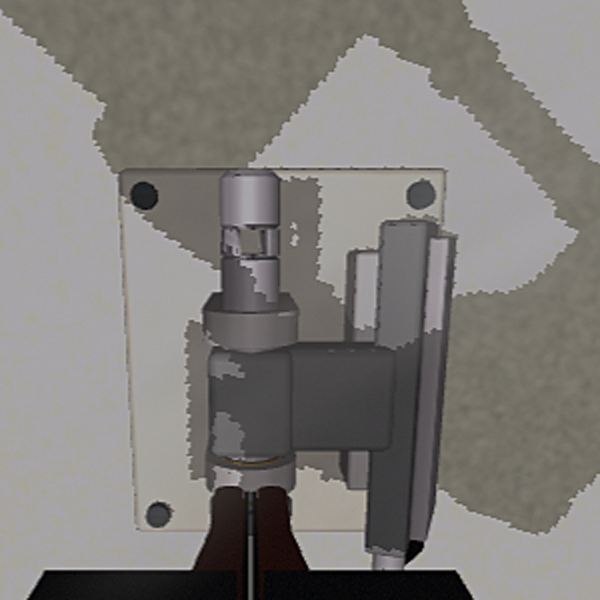

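The hole shows at crop (250,242), full-frame (275,121). That equals my prediction for y_f = 0.051, x_f = 0, and it agrees with the felt head position (−40+91). Now fetch the cotter.

Run:
```python
from h import *
r.servo_line(list(C-.022*YF+[0,0,.36]),speed=.4)
r.let_go()
G=[.552,.1713]; o=[180,0,-22.65]
r.reach(G+[.33],o); r.servo_line(G+[.245],speed=.15); r.wait(.1)
print(r.sense()['contact_force'],r.sense()['clock'])
r.grab(45); s=r.sense(); print(s['opening'],s['contact_force'],s['tcp_pos'],s['orientation'])
r.servo_line(G+[.335],speed=.12); s=r.sense(); print(s['opening'],s['contact_force'],s['clock'])
a=snap('wrist','w4'); b=snap('scene','s4')
u,v=map(int,proj(b,[.552,.1713,.14])); print(u,v)
c=np.zeros((560,800,3),np.uint8); c[:,:400]=cv2.resize(a['frame'][140:420,180:380],(400,560)); c[:,400:]=cv2.resize(b['frame'][v-70:v+70,u-50:u+50],(400,560))
cv2.imwrite('pics/c4.png',c[:,:,::-1])
```

```text
[-0.74727821  0.53129584  0.1632685 ] 19.7167
0.013707510576003655 [-0.33584746 -0.39794153  0.23791341] [0.55199338 0.17129201 0.24497261] [ 1.79997663e+02  1.38338201e-03 -2.26482783e+01]
0.013769536460985525 [-0.70224387 -0.10084691 -1.20000936] 21.7417
303 169
```

View pics/c4.png

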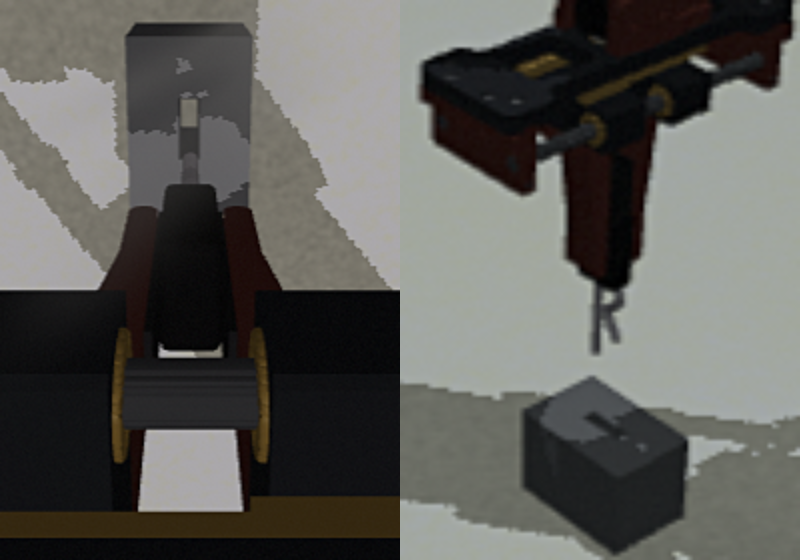

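The cotter is held straight at an opening of 13.7 mm, bow to tool +x, slot empty. In the scene crop the leg tip is at (597,352). Check it against the expected tip, then go above the hole.

Run:
```python
from h import *
b=dict(np.load('pics/s4.npz')); w=dict(np.load('pics/w4.npz'))
y=np.radians(-22.65); tx=np.array([np.cos(y),np.sin(y),0])
T=np.array([.552,.1713,.0945])
for d in(-.0055,-.0035,-.0015): print(d,proj(b,T+d*tx),'seen',253+197/4,99+352/4)
# grip top edges in wrist: front/back crop rows 185/350
for d in(-.0135,.0135): print('grip top',proj(w,T+d*tx+[0,0,.0885]),'seen rows',140+350/2,140+185/2)
# block slot-based scale check of calibrations: scene camera vs known hole
print('hole in scene', proj(b,C+.051*YF+[0,0,.079]))
H=C+.051*YF
xy=H+.0035*XF   # grip middle over hole
r.reach([xy[0],xy[1],.36],[180,0,YAW])
z0=.07+.039+.163  # tcp when seated
r.servo_line([xy[0],xy[1],z0+.053],speed=.15); r.wait(.1)
s=r.sense(); print(s['tcp_pos'],s['contact_force'],s['clock'])
b=snap('scene','s5')
u,v=map(int,proj(b,H+[0,0,.085])); print(u,v)
cv2.imwrite('pics/c5.png',cv2.resize(b['frame'][v-60:v+40,u-60:u+60,::-1],(720,600)))
print('tip expected',proj(b,H+[0,0,.0845]),'hole',proj(b,H+[0,0,.079]))
```

```text
-0.0055 (np.float64(300.9901630074688), np.float64(186.58598017420448)) seen 302.25 187.0
-0.0035 (np.float64(301.6440602725273), np.float64(187.0140457276079)) seen 302.25 187.0
-0.0015 (np.float64(302.2995300601265), np.float64(187.44314071295355)) seen 302.25 187.0
grip top (np.float64(274.66013532666796), np.float64(320.4400239538559)) seen rows 315.0 232.5
grip top (np.float64(274.6162968530841), np.float64(265.2717988770212)) seen rows 315.0 232.5
hole in scene (np.float64(199.58839056739276), np.float64(288.1144943681402))
[ 0.51682683 -0.14477254  0.32608179] [-0.08972935  0.22638884 -0.75386903] 23.5417
199 285
tip expected (np.float64(199.2535413020913), np.float64(285.79796216486534)) hole (np.float64(199.58839056739276), np.float64(288.1144943681402))
```

View pics/c5.png

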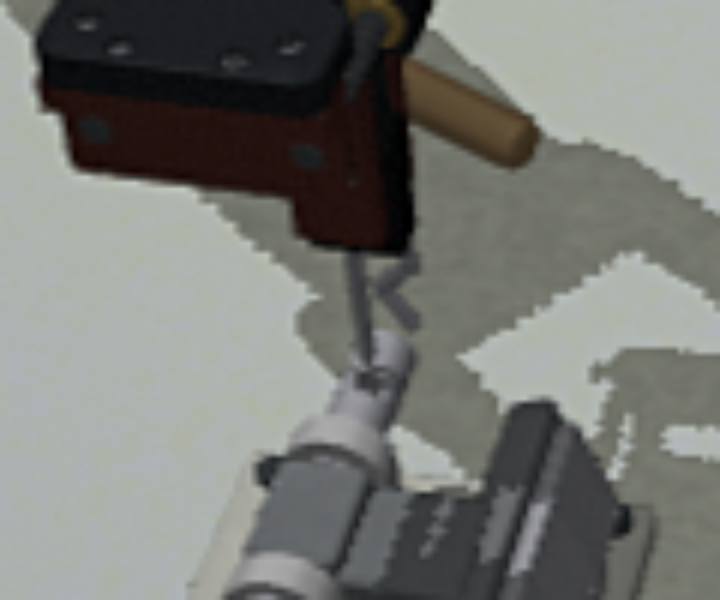

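The tip at crop (365,360) sits just above the hole at (375,378), aligned within about 2 mm. Descend by feel with a force stop.

```bash
cat >> h.py <<'E'
Z0=.07+.039+.163
def down(xy,h,hend,step,fmax,fbase,speed=.03):
    """lower clip origin from h to hend above pin axis; stop at Fz>fmax"""
    log=[]
    while h>hend+1e-6:
        h=max(h-step,hend); r.servo_line([xy[0],xy[1],Z0+h],speed=speed)
        s=r.sense(); F=s['contact_force']-fbase
        log.append((round(h*1e3,1),round((s['tcp_pos'][2]-Z0)*1e3,1),round(F@XF,1),round(F@YF,1),round(F[2],1)))
        if F[2]>fmax or np.hypot(F@XF,F@YF)>9: break
    return h,log,s
E
python3 - <<'E'
from h import *
xy=C+.051*YF+.0035*XF
fb=r.sense()['contact_force'];print(fb); np.save('fb.npy',fb)
h,log,s=down(xy,.053,.026,.001,5,fb)
print(log,s['clock'],s['torque'])
E
```

```text
[-0.18007478  0.11820548 -1.13265664]
[(52.0, np.float64(52.5), np.float64(0.3), np.float64(-0.5), np.float64(-0.5)), (51.0, np.float64(50.9), np.float64(0.4), np.float64(-0.1), np.float64(-0.0)), (50.0, np.float64(49.9), np.float64(0.1), np.float64(-0.8), np.float64(1.5)), (49.0, np.float64(48.9), np.float64(0.1), np.float64(-0.2), np.float64(0.7)), (48.0, np.float64(47.9), np.float64(0.1), np.float64(-0.0), np.float64(0.2)), (47.0, np.float64(46.9), np.float64(0.3), np.float64(0.3), np.float64(0.0)), (46.0, np.float64(45.9), np.float64(0.3), np.float64(-0.1), np.float64(0.8)), (45.0, np.float64(44.9), np.float64(0.2), np.float64(0.1), np.float64(0.5)), (44.0, np.float64(43.9), np.float64(-0.0), np.float64(0.4), np.float64(-0.0)), (43.0, np.float64(42.9), np.float64(-0.8), np.float64(-0.0), np.float64(0.3)), (42.0, np.float64(41.9), np.float64(1.1), np.float64(0.5), np.float64(0.3)), (41.0, np.float64(40.9), np.float64(-0.5), np.float64(-0.2), np.float64(0.2)), (40.0, np.float64(39.9), np.float64(0.0), np.float64(-0.3), np.float64(1.4)), (39.0, np.float64(38.9), np.float64(0.0), np.
[... 401 characters left out ...]
-0.6), np.float64(0.3)), (33.0, np.float64(32.9), np.float64(-0.9), np.float64(-0.3), np.float64(0.9)), (32.0, np.float64(31.9), np.float64(-0.7), np.float64(-0.6), np.float64(0.9)), (31.0, np.float64(30.9), np.float64(-1.6), np.float64(0.1), np.float64(0.2)), (30.0, np.float64(29.9), np.float64(-3.1), np.float64(-0.4), np.float64(1.0)), (29.0, np.float64(28.8), np.float64(-2.6), np.float64(-0.4), np.float64(0.4)), (28.0, np.float64(27.9), np.float64(-2.0), np.float64(-0.4), np.float64(0.5)), (27.0, np.float64(26.9), np.float64(-2.2), np.float64(0.0), np.float64(0.2)), (26.0, np.float64(25.9), np.float64(-2.3), np.float64(-0.6), np.float64(0.0))] 30.3417 [-0.15268469  0.44398206  0.00318519]
```

It went straight in, with only a −2 N lean in x. Ease x by −0.8 mm and press on over the bow.

Run:
```python
from h import *
xy=C+.051*YF+.0027*XF; fb=np.load('fb.npy')
r.servo_line([xy[0],xy[1],Z0+.026],speed=.02); F=r.sense()['contact_force']-fb; print(F@XF,F@YF,F[2])
h,log,s=down(xy,.026,.003,.001,22,fb)
print([tuple(map(float,l)) for l in log])
if h<=.0031:
    h,log,s=down(xy,h,-.004,.0005,18,fb,.02); print([tuple(map(float,l)) for l in log])
print(s['clock'],s['opening'])
```

```text
-0.7170679319199978 -0.2032387064406665 0.5928240743078693
[(25.0, 25.0, -1.0, 0.1, 0.4), (24.0, 23.9, 0.5, -0.1, 0.0), (23.0, 22.9, 0.3, 0.2, -0.2), (22.0, 21.9, 0.0, -1.1, 1.0), (21.0, 20.9, 0.1, 0.2, -0.0), (20.0, 19.9, 0.7, -0.2, 1.4), (19.0, 18.9, -0.2, -1.2, 0.1), (18.0, 18.0, 1.4, -1.3, 0.3), (17.0, 17.1, 1.1, -0.2, 1.3), (16.0, 16.3, 1.2, -0.8, 1.8), (15.0, 15.4, 1.4, 0.3, 3.6), (14.0, 14.7, 1.3, -0.7, 5.1), (13.0, 13.3, 2.3, -0.0, 6.3), (12.0, 12.7, 1.2, 0.7, 7.5), (11.0, 12.2, 1.5, 0.0, 9.6), (10.0, 9.8, 2.7, -0.0, 2.6), (9.0, 8.1, 4.4, -0.5, 0.2), (8.0, 7.2, 5.0, -0.5, -1.2), (7.0, 6.9, 4.0, 1.0, -0.2), (6.0, 5.6, 4.3, 0.5, -1.5), (5.0, 4.5, 3.2, 0.8, -3.2), (4.0, 3.6, 4.1, 0.2, -3.6), (3.0, 2.9, 4.1, -0.7, -3.7)]
[(2.5, 2.6, 3.6, -0.6, -2.2), (2.0, 1.8, 3.9, -0.2, -3.5), (1.5, 1.6, 4.3, -0.5, -2.0), (1.0, 0.6, 3.7, -0.8, -3.3), (0.5, 0.5, 3.2, 0.4, -3.2), (0.0, 0.1, 1.8, -0.2, -2.4), (-0.5, -0.2, 1.9, 0.8, 0.2), (-1.0, -0.5, 1.8, 0.3, 1.9), (-1.5, -1.0, 1.5, 0.6, 3.5), (-2.0, -1.4, 1.0, 2.2, 6.6), (-2.5, -1.6, 1.6, 1.2, 8.4), (-3.0, -1.8, 1.2, 1.4, 9.4), (-3.5, -2.1, 1.1, 2.0, 9.6), (-4.0, -2.3, 0.3, 2.4, 12.0)]
39.8417 0.013797579750692016
```

The bow peaked at 9.6 N and snapped, pulling down after that. The grip met its stop at h ≈ −0.3 mm. Relax, release, retreat and look.

Run:
```python
from h import *
xy=C+.051*YF+.0027*XF
r.servo_line([xy[0],xy[1],Z0-.0005],speed=.02); r.let_go()
r.servo_line([xy[0],xy[1],.36],speed=.2); q=C-.03*YF-.12*XF
r.servo_line([q[0],q[1],.40],speed=.25); s=r.sense();print(s['clock'],s['contact_force'],s['opening'])
a=snap('wrist','w6');b=snap('scene','s6');H=C+.051*YF
u,v=map(int,proj(b,H+[0,0,.085])); u2,v2=map(int,proj(a,H+[0,0,.1])); print(u,v,u2,v2)
for n,z in(('grip top',.12),('bottom',.079),('tip',.0315)): print(n,proj(b,H+.0035*XF*(n!='tip')+[0,0,z]))
c=np.zeros((400,800,3),np.uint8); c[:,:400]=cv2.resize(b['frame'][v-50:v+50,u-40:u+60],(400,400)); u2=np.clip(u2,80,480);v2=np.clip(v2,80,340)
c[:,400:]=cv2.resize(a['frame'][v2-80:v2+80,u2-80:u2+80],(400,400))
cv2.imwrite('pics/c6.png',c[:,:,::-1])
```

```text
42.725 [-0.54313126  0.71251239  0.40583345] 0.0875455608206091
199 285 170 55
grip top (np.float64(199.1269475817782), np.float64(270.6402007526922))
bottom (np.float64(201.6286756639222), np.float64(288.39803434804674))
tip (np.float64(202.36656944131963), np.float64(307.33430905734184))
```

View pics/c6.png

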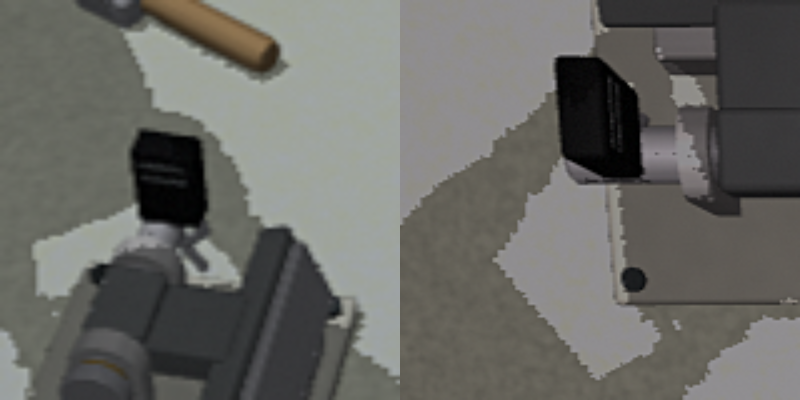

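The grip sits upright on the pin, with its underside at crop (185,225) where expected, and the bow leg pokes out beneath at (195,250). One last look checks that the head is still against the shims.

Run:
```python
from h import *
b=dict(np.load('pics/s6.npz'));c=cv2.resize(b['frame'][265:385,140:260,::-1],(600,600),interpolation=2)
cv2.imwrite('pics/c7.png',np.clip(c*1.4,0,255).astype(np.uint8))
```

```text
(no output)
```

View pics/c7.png

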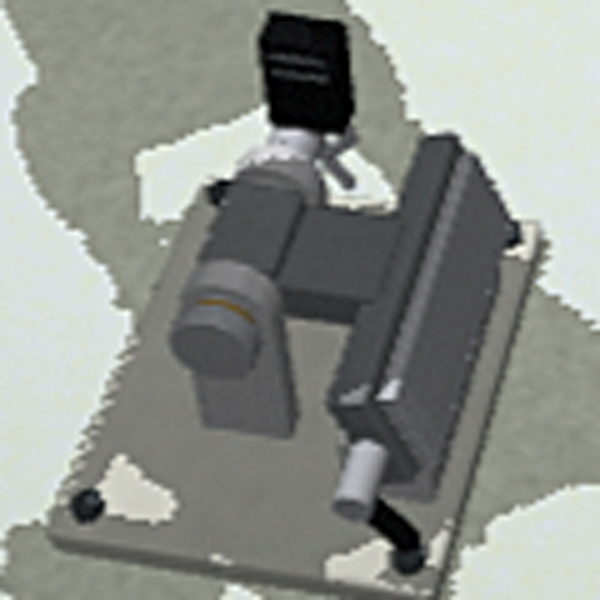

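The head at (215,335) is tight against the gold shims and cheek, and the cotter is locked on the free end. Handing in.

```bash
python3 -c "
from h import *
print(r.hand_in(), r.sense()['clock'])"
```

```text
the job is handed in; nothing more can be done
the job is handed in; nothing more can be done
```

The hinge pin is fully home and the spring cotter is locked through its cross hole. I let go of the cotter and handed the job in; the clock read about 43 s at the last check before that, against the 64 s limit.

- **Pin:** I pushed it about 27 mm until the head stopped on the shims, with a peak force of about 17 N. Sight and feel then agreed on the hole, 51 mm to +y of the clevis's middle.
- **Cotter:** The leg entered the hole on the first try. The bow resisted with 9.6 N, snapped under the pin, and the grip then met its stop; I pressed it down with at most 12 N.
- **Last checks:** The final pictures show the head tight on the shims, the grip sitting on the pin and the bow leg beneath it. The gripper was open and clear, with no contact force beyond noise.
- **Disagreement:** While I held the cotter, two views disagreed by about 2 mm on where its leg was. The side force during insertion settled it, and I shifted by 0.8 mm.
- **Jar, slide box and brush:** The arm never worked near them, but I did not compare their positions before and after.

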